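Set out the lock job: draw the screwdriver from the leaning stand

ROBOT

A 6-joint arm with a two-finger parallel gripper is mounted at the origin on a cart in front of the work surface, level with it; the furniture and walls round the work are solid. World frame = base frame: x ahead of the robot, y to its left, z up, the work surface at z = 0. Lengths are in m, angles in rad, forces in N, time in s.
With the tool pointing down it reaches from about 0.4 to 0.925 m from the base axis. Payload 12.5 kg.
Tool frame: the origin (TCP) lies on the centre line of the jaws, within the pads' length; the fingertips stand 14 mm ahead of it and the grasp point (between the pads) lies 5 mm behind it; z points along the fingers, x is the direction in which the jaws open and shut, and the axes are right-handed (so a half turn about z gives the same grasp; the last joint's range is limited). The gripper opens to 95 mm and grips with 3 to 60 N. Pads are 20 mm wide; open, the fingers measure 119 mm over their backs; the gripper's body (75 mm by 180 mm) begins 59 mm behind the grasp point.
Start: joints at [-1.429, 0.491, 1.559, -0, 1.092, -0.106], TCP at [0.153, -0.606, 0.229] pointing down, gripper open.
Joint ranges: [-3.1, 3.1], [-0.84, 2.19], [0.05, 2.79], [-1.13, 4.28], [0.06, 2.93], [-2.69, 2.69]. Speed limits (rad/s): [2.22, 2.22, 2.79, 3.14, 3.14, 3.14].

INTERFACE

Orientations are given as a rotation vector (axis times angle).
In Python, from bench import observe, grab_frame, calibration, hand_in gives the robot as it stands.
- The arm moves only by the tool carry_out, never from a script. Its argument "targets" is a list of rows, each a list of 7 numbers: the closure, from 0 (fully open) to 1 (shut), then the shift along the world's x, y, z normalised to -1 to 1, where 1 is 0.04 m, then the turn, a rotation vector about the world's x, y, z normalised to -1 to 1, where 1 is 6 degrees. A call has 1 to 12 rows; each row shifts and turns the commanded pose from where the row before left it; what a row does not reach is not made up. A row lasts 1/10 s, in which the tool goes at most 50 mm and 8.59 degrees, less where a joint would pass 70% of its speed; a pose out of reach is approached as far as the arm can. A call with a number of a shift or a turn outside -1 to 1 is refused whole. A call with a gripper value outside its range is refused whole. The fingers move at their own pace and stop on an object; "newtons" is the grip in N (left out, the last holds). Time passes only in rows, so rows that do not move let the fingers close. It gives the time, the measured TCP pose, the force and the opening at its end, in the units of the state.
- observe(): the state, without advancing time (a new reading comes with each control period).
- grab_frame(name): name is "side" or "top" or "wrist"; returns the picture (480x640x3 uint8, red, green, blue); there is no depth.
- calibration(name): a dict with "fx", "fy", "cx", "cy" (pixels), "rvec" (rotation vector, rad) and "tvec" (3), from world to camera coordinates, as OpenCV has them; the wrist camera has in their place "mount" (4x4, takes a point from camera to tool coordinates, whose origin is the TCP and whose axes are the tool frame's). Camera axes: x right, y down, z forward; pixel columns grow to the right and rows downward; lengths in m; the calibration is good to about 2 mm. A picture is of the moment at which its call begins: read the wrist's pose just before it. calibration takes no time and is no camera call.
- hand_in(): hands the job in, once; it reports no verdict.
The state is a dict: "t": time; "joints": joint angles; "joint_velocities": joint speeds; "joint_torque": joint torques, N m; "ee_pos": TCP position; "ee_rot": TCP orientation; "wrist_force": force on the tool from outside, world axes, zero at the start; "wrist_torque": the same for the moment, N m; "gripper_width": opening from 0.0 (shut) to 1.0 (fully open).
Only numpy, scipy, OpenCV 4.12 (cv2) and the standard library are available. Lean on these libraries where they do the work, as an engineer would, in place of code of your own. Each camera call takes 0.05 s, during which the arm holds its last target. There are 200 camera calls.

TASK

Set out the tools for a lock repair in the wooden tray: draw the slim screwdriver straight out of its tube in the light leaning stand, along the tube, so that the stand is neither dragged nor tipped and the awl stays in it, and lay the screwdriver flat in the tray's long compartment. Also lay the lock cylinder flat on the floor of the tray's short compartment. Set both down rather than dropping them, and leave the stand standing where it was.

Things in the scene. Friction and masses are not known exactly. Their poses are not given: they have to be found in the camera images.
- stand: Loose light stand (about 220 g), pale wood, two parallel steel tubes. Origin on the bench, below and midway between the tube mouths; z up. Base board x -67..+58, y +-65, 8 mm thick. The tubes (25 mm outside, 70 long) rise towards +x at 35 degrees above level; mouths 75 mm high at y = -42 (screwdriver) and +42 mm (awl). Drawing a tool off its axis drags or tips the stand.
- screwdriver_socket (a point): Centre of the mouth of the tube that holds the screwdriver (bore 12.4 mm), 75 mm above the bench; a fixed point of the stand, same axes as the stand. The tube axis points up and out along (cos 35, 0, sin 35) in these axes.
- screwdriver_center (a point): Slim screwdriver in the stand, 170 mm, 90 g: mid-length point on its axis. +x runs to the blade tip; -x (handle) points up and out of the tube, about 35 degrees above level (droops up to 4 in the loose tube). Round handle 22 mm thick, x -85..+9; its shoulder at +9 rests on the tube mouth; 6 mm shaft and 8 mm flat blade to x = +85, so 76 mm to draw out. Lying, its axis is 11 mm up.
- awl_center (a point): The awl with the turned pear-shaped wooden handle (32 mm thick, 135 mm long) in the stand's other tube, beside the screwdriver; it must stay there. Point half-way along its length, on its axis; +x to its point.
- awl_socket (a point): Centre of the mouth of the awl's tube, 75 mm above the bench; a fixed point of the stand.
- long_compartment (a point): Centre of the inner floor of the long compartment of the wooden tray, 200 mm along y, 80 along x. The tray is fixed, a row of two compartments, the long one at its +y end; floor 4 mm above the bench, walls 5 mm thick, tops 22 mm above the bench; z up.
- short_compartment (a point): Centre of the inner floor of the tray's short compartment, 100 mm along y by 80 mm along x, at the tray's -y end; floor 4 mm above the bench, same axes as the long one.
- cylinder_center (a point): Brass-coloured lock cylinder (profile key cylinder) loose on the bench in front of the tray: 71 mm long along its x, 17 mm thick along its y, 31 mm high along z, 190 g. Point at its centre, 15.5 mm above the bench. Its middle 12 mm (x within 6 mm of the centre) is only 8 mm thick and 12 mm high.

How it is judged:
On the way:
1. the screwdriver is out of its tube (its middle at least 95 mm from the tube's mouth), with the stand upright and in place (distance between screwdriver_center and screwdriver_socket above 0.095 m and angle between stand's own z axis and vertical below 0.08 rad and distance of stand from where it was at the start of the episode below 0.03 m), for 0.1 s.
At the end, for the whole second after the job is handed in: Screwdriver flat (within 7 degrees) on the long compartment's floor, lock cylinder lying (within 10 degrees) on the short one's floor, both at rest; stand upright (within 5 degrees) and within 30 mm of its place; awl still in its tube (middle within 20 mm of the mouth) (x of screwdriver_center in the frame of long_compartment between -0.038 and 0.038 m and y of screwdriver_center in the frame of long_compartment between -0.025 and 0.025 m and z of screwdriver_center in the frame of long_compartment below 0.018 m and angle between screwdriver_center's own x axis and vertical between 1.45 and 1.69 rad and x of cylinder_center in the frame of short_compartment between -0.036 and 0.036 m and y of cylinder_center in the frame of short_compartment between -0.035 and 0.035 m and z of cylinder_center in the frame of short_compartment below 0.022 m and angle between cylinder_center's own x axis and vertical between 1.4 and 1.74 rad and angle between stand's own z axis and vertical below 0.08 rad and distance of stand from where it was at the start of the episode below 0.03 m and distance between awl_center and awl_socket below 0.02 m and linear speed of each of screwdriver, cylinder, stand below 0.02 m/s); the robot touches nothing.
It fails at once if the stand is tipped by more than 10 degrees (angle between stand's own z axis and vertical above 0.175 rad).
It fails at once if the stand is dragged or lifted more than 35 mm from its place (distance of stand from where it was at the start of the episode above 0.035 m).
It fails at once if the screwdriver is dropped or thrown (faster than 0.6 m/s while not held) (contact force between the fingers and screwdriver below 0.05 N and linear speed of screwdriver above 0.6 m/s).
It fails at once if the lock cylinder is dropped or thrown (faster than 0.6 m/s while not held) (contact force between the fingers and cylinder below 0.05 N and linear speed of cylinder above 0.6 m/s).
It also fails if it takes over 51 s, if anything falls off the work surface, if the arm or the gripper's body presses on something with over 40 N, if the wrist force passes 120 N, or if a joint passes its speed limit or range.

## Working session

There is one attempt and no reset: what is moved stays moved. The work goes in short steps, Python scripts to look and compute and a tool call to move; the robot and the scene stay as the last step left them, time stands still between calls to the robot, and variables do not carry over. Pictures are saved under pics/ and viewed, on a budget of 10 in all, crops included, one or two more only if the job needs it, and the job is handed in when it is done.

Besides the shell and the picture viewer there is one more tool, called after "Request:" as name(argument=value, ...) on one line, values as JSON. carry_out: Moves the arm, as the interface text tells. Scaled input: -1 to 1 covers 0.04 m each way for a shift and 6 degrees each way for a turn. Its arguments: {"type":"object","properties":{"targets":{"type":"array","items":{"type":"array","items":{"type":"number"}}},"newtons":{"type":"number"}},"required":["targets"]}

```bash
ls; mkdir -p pics; python3 - <<'E'
from bench import *
import cv2,numpy as np
np.set_printoptions(precision=4,suppress=True)
for n in("side","top","wrist"):
    f=grab_frame(n);cv2.imwrite(f"pics/{n}0.png",f[:,:,::-1]);c=calibration(n);print(n,c)
    if n!="wrist":
        R=cv2.Rodrigues(np.array(c["rvec"]))[0];print("cam at",-R.T@np.array(c["tvec"]))
s=observe();print(s)
E
```

```text
pics
side {'fx': 571.3401736893334, 'fy': 571.3401736893334, 'cx': 320.5823939282708, 'cy': 241.8572700057939, 'rvec': array([ 0.754 , -2.4747,  1.2274]), 'tvec': array([0.475 , 0.2217, 0.9189])}
cam at [0.0434 0.7576 0.7371]
top {'fx': 568.383752374139, 'fy': 568.383752374139, 'cx': 310.7845016013081, 'cy': 233.56043663872333, 'rvec': array([ 2.1594, -2.1271,  0.1629]), 'tvec': array([0.0399, 0.5271, 1.0218])}
cam at [0.3668 0.0475 1.0893]
wrist {'fx': 339.6146337732678, 'fy': 339.6146337732678, 'cx': 308.931106714303, 'cy': 239.75867982394516, 'mount': array([[ 1.    ,  0.0002, -0.0006, -0.0004],
       [ 0.    ,  0.9613,  0.2755, -0.0774],
       [ 0.0007, -0.2755,  0.9613, -0.1556],
       [ 0.    ,  0.    ,  0.    ,  1.    ]])}
{'t': 0.15, 'joints': array([-1.4286,  0.4914,  1.5593,  0.    ,  1.0917, -0.1056]), 'joint_velocities': array([-0.0002, -0.0002, -0.0002, -0.0002, -0.0002, -0.0012]), 'joint_torque': array([  0.0015, -61.2897, -25.8278,   0.0693,   0.0473,  -0.0001]), 'ee_pos': array([ 0.1533, -0.6057,  0.2282]), 'ee_rot': array([-2.4785,  1.9295,  0.0009]), 'wrist_force': array([-0.5983, -0.5248, -0.386 ]), 'wrist_torque': array([-0.048 ,  0.0334, -0.0181]), 'gripper_width': 1.0023352272061474}
```

View pics/top0.png

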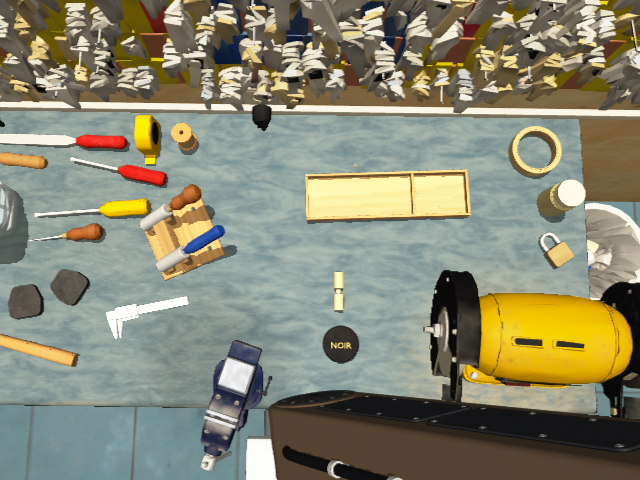

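View pics/side0.png

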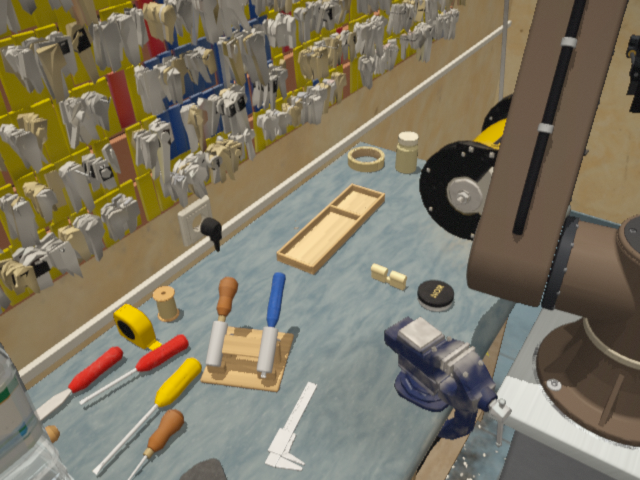

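The top view shows the blue screwdriver handle at about (207,237), pointing right and up, with the stand at about (183,240). The tray spans (306..469, 170..220) with its divider at x≈412, and the cylinder is at (339,291). The side view shows the blue handle at about (272,310) and the cylinder at about (388,276). The arm doesn't block either view.

```bash
cat > h.py <<'E'
import cv2,numpy as np
from scipy.spatial.transform import Rotation as Ro
from bench import *
np.set_printoptions(precision=4,suppress=True)
def cam(n,pose=None):
    c=calibration(n);K=np.array([[c["fx"],0,c["cx"]],[0,c["fy"],c["cy"]],[0,0,1]])
    if n=="wrist":
        s=pose; M=np.array(c["mount"]);Rt=Ro.from_rotvec(s["ee_rot"]).as_matrix()
        return K,Rt@M[:3,:3],Rt@M[:3,3]+s["ee_pos"]
    R=cv2.Rodrigues(np.array(c["rvec"]))[0];return K,R.T,-R.T@np.array(c["tvec"])
def ray(C,p):
    K,R,o=C;d=R@np.linalg.inv(K)@np.array([p[0],p[1],1.]);return o,d/np.linalg.norm(d)
def onz(C,p,z):
    o,d=ray(C,p);return o+d*(z-o[2])/d[2]
def proj(C,P):
    K,R,o=C;q=K@(R.T@(np.asarray(P)-o));return q[:2]/q[2]
def tri(Ca,a,Cb,b):
    o1,d1=ray(Ca,a);o2,d2=ray(Cb,b)
    t=np.linalg.lstsq(np.c_[d1,-d2],o2-o1,rcond=None)[0]
    p,q=o1+t[0]*d1,o2+t[1]*d2;return (p+q)/2,np.linalg.norm(p-q)
def mask(im,lo,hi,roi=None):
    m=cv2.inRange(cv2.cvtColor(im,cv2.COLOR_RGB2HSV),np.array(lo),np.array(hi))
    if roi:
        z=np.zeros_like(m);x0,y0,x1,y1=roi;z[y0:y1,x0:x1]=m[y0:y1,x0:x1];m=z
    return m
def big(m):
    cs=cv2.findContours(m,cv2.RETR_EXTERNAL,cv2.CHAIN_APPROX_NONE)[0]
    return max(cs,key=cv2.contourArea)
def axis(m):
    "line through the largest blob: its two extreme points on the PCA axis"
    c=big(m);f=np.zeros_like(m);cv2.drawContours(f,[c],-1,255,-1)
    P=np.argwhere(f)[:,::-1].astype(float);mu=P.mean(0);d=np.linalg.svd(P-mu,full_matrices=False)[2][0]
    t=(P-mu)@d;return mu,d,mu+d*t.min(),mu+d*t.max(),len(P)
def line3(Ca,a,Cb,b):
    n=[np.cross(ray(C,x[2])[1],ray(C,x[3])[1]) for C,x in((Ca,a),(Cb,b))]
    u=np.cross(*n);return u/np.linalg.norm(u)
E
python3 - <<'E'
from h import *
T,S=cam("top"),cam("side")
t=cv2.imread("pics/top0.png")[:,:,::-1];s=cv2.imread("pics/side0.png")[:,:,::-1]
B=((100,120,60),(125,255,255))
a=axis(mask(t,*B,roi=(150,210,240,275)));b=axis(mask(s,*B,roi=(255,265,295,365)))
print(a,b)
u=line3(T,a,S,b);u*=np.sign(u[2]);print("u",u,"elev",np.degrees(np.arcsin(u[2])),"yaw",np.degrees(np.arctan2(u[1],u[0])))
# handle end = upper: top: right end ; side: upper end
ea=max(a[2:4],key=lambda p:p[0]);eb=min(b[2:4],key=lambda p:p[1])
sa=min(a[2:4],key=lambda p:p[0]);sb=max(b[2:4],key=lambda p:p[1])
E_=tri(T,ea,S,eb);H=tri(T,sa,S,sb);print("end",E_,"shoulder",H,np.linalg.norm(E_[0]-H[0]))
# awl handle
A=((3,100,50),(14,255,200))
a2=axis(mask(t,*A,roi=(160,175,205,225)));b2=axis(mask(s,*A,roi=(205,270,245,325)))
print("awl",tri(T,max(a2[2:4],key=lambda p:p[0]),S,min(b2[2:4],key=lambda p:p[1])),a2[4],b2[4])
# cylinder
for C,im,roi in((T,t,(320,265,360,320)),(S,s,(365,258,412,295))):
    m=mask(im,(12,40,100),(35,255,255),roi=roi);m=cv2.morphologyEx(m,cv2.MORPH_CLOSE,np.ones((5,5)))
    r=cv2.minAreaRect(big(m));bp=cv2.boxPoints(r);print("cyl",r)
    if C is T:
        x=axis(m);p,q=onz(C,x[2],.025),onz(C,x[3],.025);print(p,q,np.linalg.norm(p-q),(p+q)/2,np.degrees(np.arctan2(*(q-p)[1::-1])))
    else: print(onz(C,r[0],.0155))
# tray
m=mask(t,(10,50,90),(35,255,255),roi=(290,155,485,235));m=cv2.morphologyEx(m,cv2.MORPH_CLOSE,np.ones((5,5)))
r=cv2.minAreaRect(big(m));print("tray",r)
for p in cv2.boxPoints(r):print(p,onz(T,p,.022))
for p in((412,172),(412,218)):print("div",onz(T,p,.022))
im=cv2.resize(t[160:330,140:480],None,fx=2.3,fy=2.3)[:,:,::-1];cv2.imwrite("pics/c1.png",im)
E
```

```text
(array([204.6985, 238.8655]), array([-0.851 ,  0.5251]), array([222.8094, 227.6911]), array([184.5618, 251.2898]), 461) (array([275.1841, 298.67  ]), array([-0.1624,  0.9867]), array([279.4499, 272.7449]), array([270.7481, 325.6295]), 603)
u [ 0.2922 -0.7049  0.6463] elev 40.265367685933775 yaw -67.48831554227596
end (array([0.5209, 0.1989, 0.1243]), np.float64(0.0013235410223135502)) shoulder (array([0.4844, 0.2723, 0.0823]), np.float64(0.0003718003816115067)) 0.0921000521390978
awl (array([0.592 , 0.2447, 0.1137]), np.float64(0.0014804525043844727)) 465 552
cyl ((338.5, 291.0), (38.0, 9.0), 90.0)
[ 0.4567 -0.0042  0.025 ] [ 0.3859 -0.0059  0.025 ] 0.0708528801360738 [ 0.4213 -0.005   0.025 ] -178.60896625250578
cyl ((388.137939453125, 276.1551513671875), (39.367408752441406, 15.041322708129883), 21.801410675048828)
[ 0.4219 -0.0083  0.0155]
tray ((387.411865234375, 195.0026092529297), (47.655860900878906, 164.4582977294922), 88.31531524658203)
[304.5177 173.6024] [0.646  0.0617 0.022 ]
[468.9049 168.7675] [ 0.6605 -0.256   0.022 ]
[470.306  216.4028] [ 0.5669 -0.2562  0.022 ]
[305.9188 221.2377] [0.5528 0.0575 0.022 ]
div [ 0.6524 -0.1459  0.022 ]
div [ 0.5621 -0.1448  0.022 ]
```

View pics/c1.png

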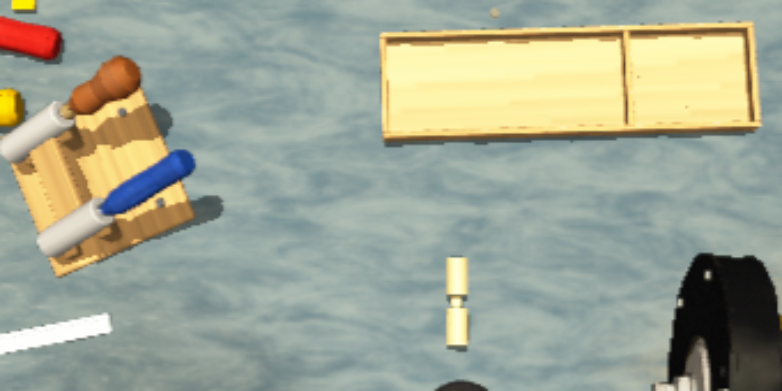

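The top crop shows the cylinder at (456,303) with its waist visible. The tray is about 2.6° yawed, and the stand's board edge runs (58,277) to (195,215), so its yaw is about -65°. Sizes agree with what was given: cylinder 71 mm, tray 318x93 mm, handle 92 mm. I'll move to the cylinder first, going high over the grinder.

Request:
carry_out(newtons=30, targets=[[0,0,0,1,0,0,0],[0,0,0,1,0,0,0],[0,0,0,1,0,0,0],[0,0,0,1,0,0,0],[0,0.45,1,0,0,0,-0.7],[0,0.45,1,0,0,0,-0.7],[0,0.45,1,0,0,0,-0.7],[0,0.45,1,0,0,0,0],[0,0.45,1,0,0,0,0],[0,0.45,1,0,0,0,0],[0,0.45,1,0,0,0,0],[0,0.45,1,0,0,0,0]])

```text
t: 1.35
ee_pos: [0.2975, -0.2842, 0.3886]
ee_rot: [2.252, -2.191, 0.0]
wrist_force: [0.7, 0.3, -0.4]
gripper_width: 0.996
```

Request:
carry_out(targets=[[0,0.45,1,0,0,0,0],[0,0.45,1,0,0,0,0],[0,0.45,1,0,0,0,0],[0,0.45,1,-0.5,0,0,0],[0,0.45,1,-1,0,0,0],[0,0.45,1,-1,0,0,0],[0,0.45,1,-1,0,0,0],[0,0,0,-1,0,0,0],[0,0,0,-1,0,0,0],[0,0,0,0,0,0,0]])

```text
t: 2.35
ee_pos: [0.4129, -0.0241, 0.1843]
ee_rot: [2.25, -2.186, -0.01]
wrist_force: [-0.1, -0.3, 0.5]
gripper_width: 1.001
```

```bash
python3 - <<'E'
from h import *
s=observe();f=grab_frame("wrist");cv2.imwrite("pics/w1.png",f[:,:,::-1]);R=Ro.from_rotvec(s["ee_rot"]).as_matrix()
print(s["t"],s["ee_pos"],R[:,0],R[:,2],s["joints"])
C=cam("wrist",s);print(proj(C,(.421,-.006,.031)))
m=mask(f,(12,40,100),(35,255,255),roi=(200,50,440,440));m=cv2.morphologyEx(m,cv2.MORPH_CLOSE,np.ones((9,9)))
x=axis(m);p,q=onz(C,x[2],.028),onz(C,x[3],.028);print(x,p,q,(p+q)/2,np.linalg.norm(p-q))
E
```

```text
2.35 [ 0.4129 -0.0241  0.1843] [ 0.0286 -0.9996 -0.0018] [-0.0076  0.0016 -1.    ] [-0.2183  0.2598  2.0983 -0.0002  0.7912  1.3239]
[290.4734 217.905 ]
(array([291.399 , 213.6223]), array([-0.0066,  1.    ]), array([291.6483, 175.9712]), array([291.1315, 254.0141]), 1361) [ 0.4592 -0.0064  0.028 ] [ 0.3846 -0.007   0.028 ] [ 0.4219 -0.0067  0.028 ] 0.07464561776473537
```

View pics/w1.png

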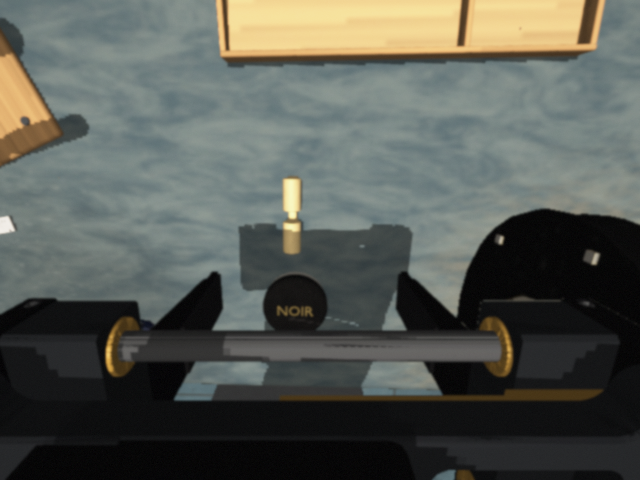

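The wrist view has the cylinder at (291,214), with its axis along world x. All views put it at (0.4215,-0.0065). The fingers are over it with nothing beside them.

Request:
carry_out(targets=[[0,0,0,-0.9,0,0,0],[0,0,0,-0.9,0,0,0],[0,0,0,-0.9,0,0,0],[0,0,0,0,0,0,0],[0,0,0,0,0,0,0]])

```text
t: 2.9
ee_pos: [0.4157, -0.0252, 0.0812]
ee_rot: [-2.251, 2.191, -0.001]
wrist_force: [-0.7, -0.8, 0.4]
gripper_width: 1.003
```

Request:
carry_out(targets=[[0,0.15,0.47,-0.2,0,0,0],[0,0,0,-0.6,0,0,0],[0,0,0,-0.5,0,0,0],[0,0,0,-0.28,0,0,0],[0.3,0,0,0,0,0,0],[0.6,0,0,0,0,0,0]])

```text
t: 3.5
ee_pos: [0.4219, -0.0063, 0.0182]
ee_rot: [-2.251, 2.189, -0.004]
wrist_force: [-0.1, -0.4, -0.0]
gripper_width: 0.882
```

Request:
carry_out(targets=[[1,0,0,0,0,0,0],[1,0,0,0,0,0,0],[1,0,0,0,0,0,0],[1,0,0,0,0,0,0],[1,0,0,0,0,0,0],[1,0,0,0,0,0,0],[1,0,0,0,0,0,0]])

```text
t: 4.2
ee_pos: [0.4208, -0.006, 0.0163]
ee_rot: [2.252, -2.19, -0.0]
wrist_force: [-0.7, 0.2, 0.5]
gripper_width: 0.299
```

Request:
carry_out(targets=[[1,0,0,0,0,0,0],[1,0,0,0,0,0,0],[1,0,0,0,0,0,0],[1,0,0,0,0,0,0],[1,0,0,0.3,0,0,0],[1,0,0,0.7,0,0,0],[1,0,0,1,0,0,0]])

```text
t: 4.9
ee_pos: [0.4199, -0.0059, 0.0962]
ee_rot: [2.25, -2.189, -0.005]
wrist_force: [0.5, -0.3, -1.3]
gripper_width: 0.168
```

Request:
carry_out(targets=[[1,0.4,-0.41,0,0,0,0.95],[1,0.4,-0.41,0,0,0,0.95],[1,0.4,-0.41,0,0,0,0.95],[1,0.4,-0.41,0,0,0,0.95],[1,0.4,-0.41,0,0,0,0.95],[1,0.4,-0.41,0,0,0,0.95],[1,0.4,-0.41,0,0,0,0.95],[1,0.4,-0.41,0,0,0,0.95],[1,0.4,-0.41,0,0,0,0.95],[1,0.4,-0.41,0,0,0,0.95],[1,0.4,-0.41,0,0,0,0.95],[1,0.4,-0.41,0,0,0,0.95]])

```text
t: 6.1
ee_pos: [0.6131, -0.2034, 0.096]
ee_rot: [-3.095, 0.539, 0.001]
wrist_force: [-0.3, 0.5, -1.9]
gripper_width: 0.167
```

Request:
carry_out(targets=[[1,0,0,0,0,0,0.95],[1,0,0,0,0,0,0.95],[1,0,0,0,0,0,0.95],[1,0,0,0,0,0,0.95],[1,0,0,0,0,0,0],[1,0,0,0,0,0,0]])

```text
t: 6.7
ee_pos: [0.6126, -0.2027, 0.0961]
ee_rot: [-3.141, -0.072, 0.001]
wrist_force: [0.6, 0.0, -1.7]
gripper_width: 0.162
```

```bash
python3 - <<'E'
from h import *
s=observe();R=Ro.from_rotvec(s["ee_rot"]).as_matrix();print(s["t"],s["ee_pos"],R[:,0],R[:,2],s["joints"],s["wrist_force"],s["gripper_width"])
f=grab_frame("wrist");cv2.imwrite("pics/w2.png",f[:,:,::-1])
f=grab_frame("top");cv2.imwrite("pics/t2.png",f[:,:,::-1])
E
```

```text
6.7 [ 0.6126 -0.2027  0.0961] [ 0.9989  0.0459 -0.0004] [-0.0004  0.0002 -1.    ] [-0.4219  0.6656  1.6281  0.0001  0.8483 -0.4679] [ 0.64    0.0134 -1.6678] 0.16206290853553984
```

View pics/w2.png

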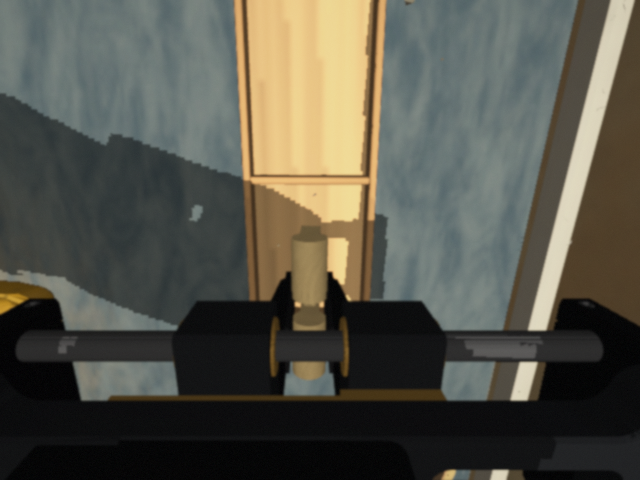

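The cylinder is held level at (310,300) in the wrist view, aligned with the tray. The divider is at row 180, ahead of the cylinder's end. I'll lower it and release.

Request:
carry_out(targets=[[1,-0.03,0.05,-0.8,0,0,0],[1,0,0,-0.6,0,0,0],[1,0,0,-0.3,0,0,0],[1,0,0,-0.12,0,0,0],[1,0,0,-0.05,0,0,0],[1,0,0,0,0,0,0]])

```text
t: 7.4
ee_pos: [0.612, -0.201, 0.0222]
ee_rot: [3.14, 0.076, 0.002]
wrist_force: [0.4, -0.4, -1.8]
gripper_width: 0.169
```

Request:
carry_out(targets=[[1,0,0,-0.04,0,0,0],[0.75,0,0,0,0,0,0],[0.6,0,0,0,0,0,0],[0.5,0,0,0,0,0,0],[0.5,0,0,0,0,0,0],[0.5,0,0,0,0,0,0],[0.5,0,0,0.3,0,0,0],[0.5,0,0,0.8,0,0,0],[0.5,0,0,1,0,0,0],[0.5,0,0,1,0,0,0],[0.5,0,0,1,0,0,0],[0.5,0,0,1,0,0,0]])

```text
t: 8.6
ee_pos: [0.6113, -0.2007, 0.2268]
ee_rot: [3.14, 0.077, 0.001]
wrist_force: [-0.5, -0.9, -0.3]
gripper_width: 0.498
```

Request:
carry_out(targets=[[0.5,-0.25,0.99,0.08,0,0,0.34],[0.5,-0.25,0.99,0.08,0,0,0.34],[0.5,-0.25,0.99,0.08,0,0,0.34],[0.5,-0.25,0.99,0.08,0,0,0.34],[0.5,-0.25,0.99,0.08,0,0,0.34],[0.5,-0.25,0.99,0.08,0,0,0.34],[0.5,-0.25,0.99,0.08,0,0,0.34],[0.5,-0.25,0.99,0.08,0,0,0.34],[0.5,-0.25,0.99,0.08,0,0,0.34],[0.5,-0.25,0.99,0.08,0,0,0.34],[0.5,-0.25,0.99,0.08,0,0,0.34],[0.5,0,0,0,0,0,0]])

```text
t: 9.8
ee_pos: [0.5002, 0.2383, 0.2605]
ee_rot: [-3.063, -0.694, -0.003]
wrist_force: [0.0, -0.5, 0.4]
gripper_width: 0.5
```

```bash
python3 - <<'E'
from h import *
s=observe();R=Ro.from_rotvec(s["ee_rot"]).as_matrix();print(s["t"],s["ee_pos"],R[:,0],R[:,2],s["joints"],s["joint_velocities"])
f=grab_frame("wrist");cv2.imwrite("pics/w3.png",f[:,:,::-1]);C=cam("wrist",s)
B=((100,100,40),(128,255,255));m=mask(f,*B);a=axis(m);print(a)
p0=np.array((.484,.272,.078));u=np.array([.826*.4226,-.826*.9063,.5736]);print(proj(C,p0),proj(C,p0+.094*u))
S,T=cam("side"),cam("top")
sd=cv2.imread("pics/side0.png")[:,:,::-1];b=axis(mask(sd,(100,120,60),(125,255,255),roi=(255,265,295,365)))
tp=cv2.imread("pics/top0.png")[:,:,::-1];t=axis(mask(tp,(100,120,60),(125,255,255),roi=(150,210,240,275)))
for n,Cx,x in(("wrist",C,a),("top",T,t)):
    w=line3(Cx,x,S,b);w*=np.sign(w[2]);print(n,w,np.degrees(np.arcsin(w[2])),np.degrees(np.arctan2(w[1],w[0])))
ends=sorted(a[2:4],key=lambda p:p[1]);se=sorted(b[2:4],key=lambda p:p[1])
print("handle end",tri(C,ends[1],S,se[0]),"shoulder",tri(C,ends[0],S,se[1]))
E
```

```text
9.8 [0.5002 0.2383 0.2605] [0.9024 0.4309 0.0018] [ 0.0014  0.0012 -1.    ] [ 0.3251  0.3571  1.6939  0.0008  1.0889 -0.1208] [-0.0703  0.0011  0.0208 -0.0209 -0.0122 -0.0382]
(array([310.1557, 234.7881]), array([-0.01,  1.  ]), array([310.6516, 184.9866]), array([309.7251, 278.0271]), 1741)
[308.7275 185.5785] [308.0304 279.5062]
wrist [ 0.3525 -0.7651  0.5389] 32.60735189622211 -65.26132129153187
top [ 0.2922 -0.7049  0.6463] 40.265367685933775 -67.48831554227596
handle end (array([0.5182, 0.2015, 0.1271]), np.float64(0.0006618666983130697)) shoulder (array([0.4845, 0.2732, 0.0828]), np.float64(0.0018085092497405557))
```

View pics/w3.png

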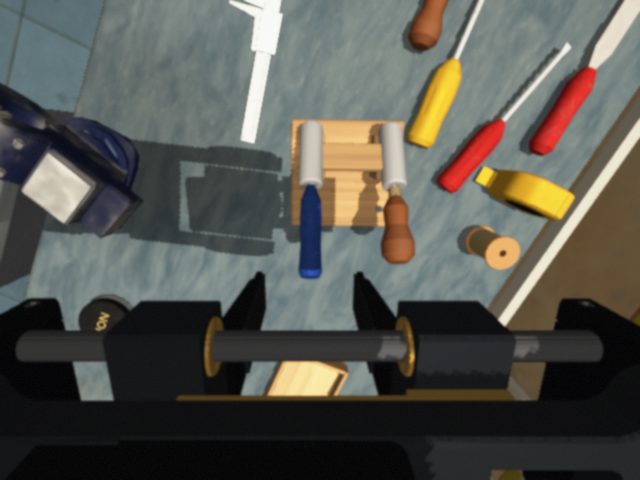

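The wrist view shows the blue handle centred at column 310, straight below the jaw centre line, with the awl to its right at 395. Handle yaw is -65.3° and elevation 32.6° (a 2.4° droop, as specified). It's 91 mm long, with the end at z=0.127. I'll tilt the tool to the handle and stand off 60 mm.

Request:
carry_out(targets=[[0.5,-0.07,0.12,-0.45,-0.82,-0.39,-0.1],[0.5,-0.07,0.16,-0.45,-0.82,-0.39,0],[0.5,-0.07,0.16,-0.45,-0.82,-0.39,0],[0.5,-0.07,0.16,-0.45,-0.82,-0.39,0],[0.5,-0.07,0.16,-0.45,-0.82,-0.39,0],[0.5,-0.07,0.16,-0.45,-0.82,-0.39,0],[0.5,0,0,0,0,0,0],[0.5,0,0,0,0,0,0]])

```text
t: 10.65
ee_pos: [0.485, 0.2712, 0.1513]
ee_rot: [2.523, 0.551, 0.169]
wrist_force: [-0.1, 0.2, 0.3]
gripper_width: 0.504
```

```bash
cat >> h.py <<'E'
def show():
    s=observe();R=Ro.from_rotvec(s["ee_rot"]).as_matrix();z=R[:,2]
    print(round(s["t"],2),"pos",s["ee_pos"],"xyaw %.2f xpitch %.2f tilt %.2f dir %.1f"%(np.degrees(np.arctan2(R[1,0],R[0,0])),np.degrees(np.arcsin(R[2,0])),np.degrees(np.arccos(-z[2])),np.degrees(np.arctan2(z[1],z[0]))),"w %.3f"%s["gripper_width"],"F",s["wrist_force"]);return s
E
python3 - <<'E'
from h import *
s=show();z=Ro.from_rotvec(s["ee_rot"]).as_matrix()[:,2]
t=np.array((.4986,.2435,.0987))-.005*z;print("to go",(t-s["ee_pos"])/.04,s["joints"])
f=grab_frame("wrist");cv2.imwrite("pics/w4.png",f[:,:,::-1]);C=cam("wrist",s)
m=mask(f,(100,100,40),(128,255,255),roi=(200,100,440,330));a=axis(m);print(a)
print(proj(C,(.4845,.2732,.08)),proj(C,(.5182,.2015,.127)))
E
```

```text
10.65 pos [0.485  0.2712 0.1513] xyaw 24.74 xpitch 0.35 tilt 32.60 dir -64.7 w 0.504 F [-0.1125  0.1592  0.2658]
to go [ 0.3106 -0.6305 -1.2105] [ 0.6368  0.573   1.7835 -0.6683  1.0216  0.633 ]
(array([311.2112, 266.7366]), array([0.0028, 1.    ]), array([311.0342, 203.9802]), array([311.3868, 329.0215]), 3405)
[309.3262 204.7503] [310.5204 330.1165]
```

View pics/w4.png

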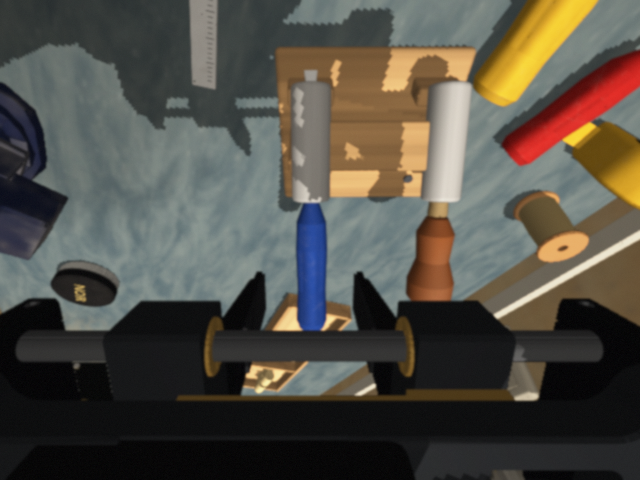

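The handle sits at column 311, between fingertips at 265 and 355 and so centred to within 1 mm. The fingers straddle only the blue handle, clear of the awl. I'll advance along the tool axis and close.

Request:
carry_out(newtons=25, targets=[[0.5,0.1,-0.18,-0.35,0,0,0],[0.5,0.1,-0.18,-0.35,0,0,0],[0.5,0.07,-0.14,-0.26,0,0,0],[0.5,0.05,-0.12,-0.22,0,0,0],[0.5,0,0,0,0,0,0],[0.6,0,0,0,0,0,0]])

```text
t: 11.3
ee_pos: [0.4979, 0.2466, 0.1044]
ee_rot: [2.522, 0.55, 0.171]
wrist_force: [0.3, 0.3, 0.6]
gripper_width: 0.46
```

```bash
python3 - <<'E'
from h import *
s=show();z=Ro.from_rotvec(s["ee_rot"]).as_matrix()[:,2]
print("to go mm",1000*(np.array((.4990,.2437,.0987))-.005*z-s["ee_pos"]))
f=grab_frame("side");cv2.imwrite("pics/s4.png",cv2.resize(f[220:420,170:400],None,fx=2.6,fy=2.6)[:,:,::-1])
E
```

```text
11.3 pos [0.4979 0.2466 0.1044] xyaw 24.72 xpitch 0.43 tilt 32.68 dir -64.6 w 0.460 F [0.2691 0.3097 0.626 ]
to go mm [-0.0237 -0.4735 -1.4877]
```

View pics/s4.png

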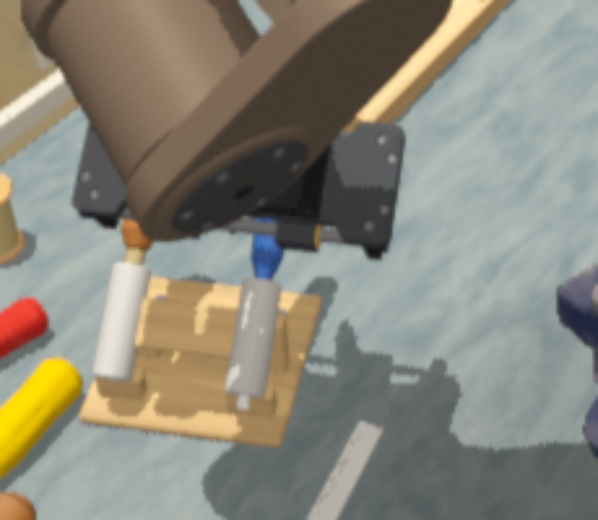

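The side view shows the blue handle's shoulder still on the tube mouth at (262,275) and the stand undisturbed. Now I'll close.

Request:
carry_out(targets=[[0.7,0,0,-0.04,0,0,0],[0.8,0,0,0,0,0,0],[1,0,0,0,0,0,0],[1,0,0,0,0,0,0],[1,0,0,0,0,0,0],[1,0,0,0,0,0,0]])

```text
t: 11.95
ee_pos: [0.4976, 0.2469, 0.1024]
ee_rot: [2.521, 0.551, 0.171]
wrist_force: [-0.1, 1.1, 1.5]
gripper_width: 0.215
```

```bash
python3 - <<'E'
from h import *
show()
E
```

```text
11.95 pos [0.4976 0.2469 0.1024] xyaw 24.76 xpitch 0.42 tilt 32.68 dir -64.6 w 0.215 F [-0.1273  1.0606  1.5384]
```

Request:
carry_out(targets=[[1,0.04,-0.09,0.07,0,0,0],[1,0.04,-0.09,0.07,0,0,0],[1,0.09,-0.19,0.145,0,0,0],[1,0.09,-0.19,0.145,0,0,0]])

```text
t: 12.35
ee_pos: [0.5083, 0.2236, 0.1201]
ee_rot: [2.521, 0.55, 0.171]
wrist_force: [-0.7, 0.1, -1.3]
gripper_width: 0.214
```

```bash
python3 - <<'E'
from h import *
show()
f=grab_frame("side");cv2.imwrite("pics/s5.png",cv2.resize(f[220:420,170:400],None,fx=2.6,fy=2.6)[:,:,::-1])
E
```

```text
12.35 pos [0.5083 0.2236 0.1201] xyaw 24.75 xpitch 0.40 tilt 32.69 dir -64.6 w 0.214 F [-0.672   0.1269 -1.2794]
```

View pics/s5.png

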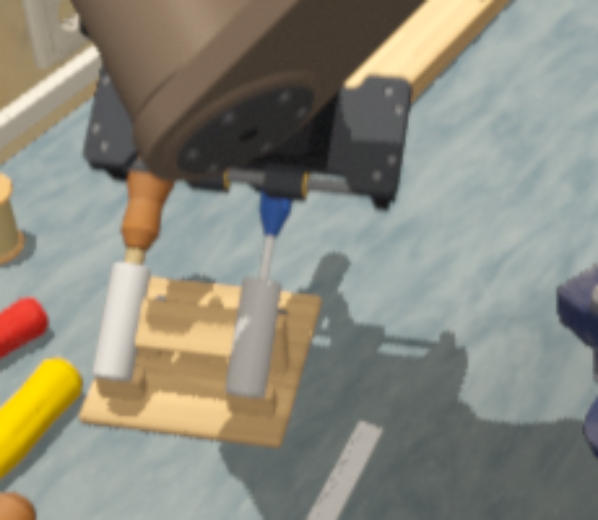

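The shaft has emerged at (266,255). The stand hasn't moved (its corners are unchanged) and the force is only the tool's weight. I'll keep drawing along the axis.

Request:
carry_out(targets=[[1,0.085,-0.185,0.145,0,0,0],[1,0.085,-0.185,0.145,0,0,0],[1,0.085,-0.185,0.145,0,0,0],[1,0.085,-0.185,0.145,0,0,0],[1,0.085,-0.185,0.145,0,0,0],[1,0.085,-0.185,0.145,0,0,0],[1,0.085,-0.185,0.145,0,0,0],[1,0.085,-0.185,0.145,0,0,0],[1,0.085,-0.185,0.145,0,0,0],[1,0,0,0,0,0,0]])

```text
t: 13.4
ee_pos: [0.5392, 0.157, 0.1726]
ee_rot: [2.522, 0.549, 0.172]
wrist_force: [0.6, 0.6, -1.5]
gripper_width: 0.214
```

```bash
python3 - <<'E'
from h import *
s=show();print(s["joints"])
f=grab_frame("side");cv2.imwrite("pics/s6.png",cv2.resize(f[160:420,170:460],None,fx=2,fy=2)[:,:,::-1])
E
```

```text
13.4 pos [0.5392 0.157  0.1726] xyaw 24.70 xpitch 0.48 tilt 32.70 dir -64.6 w 0.214 F [ 0.59    0.6497 -1.5389]
[ 0.4143  0.5142  1.8301 -0.7404  0.928   0.4811]
```

View pics/s6.png

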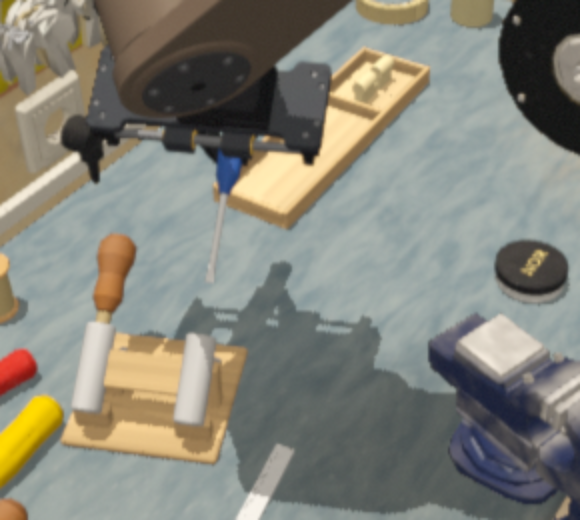

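The screwdriver is fully out at (217,240). The stand and awl are unmoved, and the cylinder lies in the short compartment at (372,78). I'll carry the screwdriver to the long compartment, levelling it first and then yawing.

Request:
carry_out(targets=[[1,0.14,-0.485,0,0.82,0.38,0],[1,0.14,-0.485,0,0.82,0.38,0],[1,0.14,-0.485,0,0.82,0.38,0],[1,0.14,-0.485,0,0.82,0.38,0],[1,0.14,-0.485,0,0.82,0.38,0],[1,0.14,-0.485,0,0.82,0.38,0],[1,0.14,-0.485,-0.3,0,0,-0.61],[1,0.14,-0.485,-0.3,0,0,-0.61],[1,0.14,-0.485,-0.3,0,0,-0.61],[1,0.14,-0.485,-0.3,0,0,-0.61],[1,0.14,-0.485,-0.3,0,0,-0.61],[1,0.14,-0.485,-0.3,0,0,-0.61]])

```text
t: 14.65
ee_pos: [0.6058, -0.0755, 0.0989]
ee_rot: [3.138, 0.067, 0.007]
wrist_force: [0.5, 0.2, -0.5]
gripper_width: 0.215
```

Request:
carry_out(targets=[[1,0,0,0,0,0,0],[1,0,0,0,0,0,0]])

```text
t: 14.85
ee_pos: [0.6055, -0.0748, 0.0994]
ee_rot: [3.139, 0.072, 0.006]
wrist_force: [-0.4, 0.3, -1.3]
gripper_width: 0.213
```

```bash
python3 - <<'E'
from h import *
s=show();C=cam("wrist",s);S=cam("side");T=cam("top")
w,sd,tp=[grab_frame(n) for n in("wrist","side","top")]
np.savez("pics/f7.npz",w=w,sd=sd,tp=tp,pos=s["ee_pos"],rot=s["ee_rot"])
z=np.zeros((480,800,3),np.uint8)
z[:300,:400]=cv2.resize(w,(400,300));z[:400,400:]=sd[100:300,240:440].repeat(2,0).repeat(2,1)
cv2.imwrite("pics/m7.png",z[:,:,::-1])
for p in((.6042,-.0458,.004),(.6042+.0045,-.0458-.1,.022),(.6042-.0045,-.0458+.1,.022)):print(proj(C,p),proj(S,p))
E
```

```text
14.85 pos [ 0.6055 -0.0748  0.0994] xyaw 2.63 xpitch 0.22 tilt 0.25 dir -27.5 w 0.213 F [-0.4127  0.288  -1.3459]
[309.137  210.3359] [321.4823 240.4136]
[309.0906 341.0958] [344.8291 210.9274]
[309.445  56.283] [295.1139 258.9997]
```

View pics/m7.png

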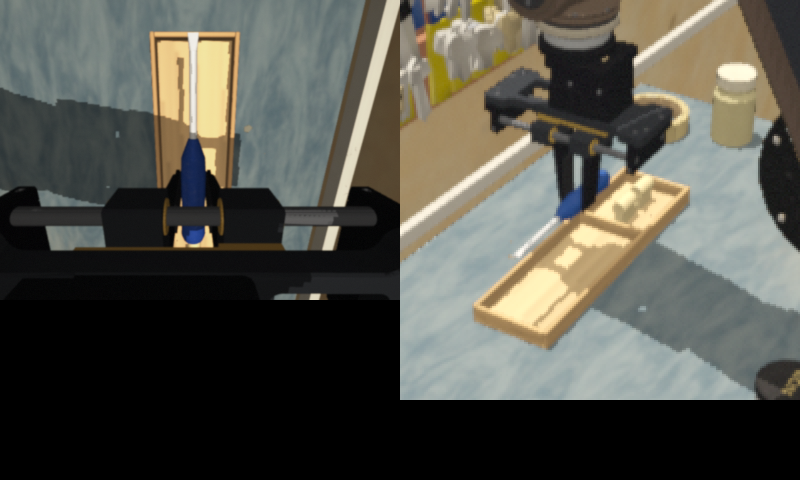

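The wrist pane (scaled by 0.625) has the blade tip at (193,33), the shaft/handle joint at (193,138) and the handle end at (193,243). The side pane shows the blade tip at (515,258) and the handle end at about (606,172). I'll triangulate these for pitch and position before lowering.

```bash
python3 - <<'E'
from h import *
d=np.load("pics/f7.npz");s={"ee_pos":d["pos"],"ee_rot":d["rot"]};C=cam("wrist",s);S=cam("side")
P={}
for n,a,b in(("tip",(309,53),(297.5,229)),("joint",(308.5,221),(318.5,208)),("end",(309,389),(343,186.5))):
    P[n]=tri(C,a,S,b);print(n,*P[n])
a,b=P["end"][0],P["tip"][0];v=b-a;print("len",np.linalg.norm(v),"pitch",np.degrees(np.arcsin(v[2]/np.linalg.norm(v))),"mid",(a+b)/2)
R=Ro.from_rotvec(d["rot"]).as_matrix();print("axis height below TCP at TCP",(a+v*((d["pos"][1]-a[1])/v[1]))[2]-d["pos"][2])
# blue in side for pitch of handle
b=axis(mask(d["sd"],(100,120,60),(125,255,255),roi=(300,160,360,230)));w=axis(mask(d["w"],(100,100,40),(128,255,255),roi=(250,180,360,320)))
u=line3(C,w,S,b);print("handle axis",u,np.degrees(np.arcsin(u[2])),b,w[:4])
# inner tray ends in wrist along column 309: brightness edges
print("tray +y wall at rows",[ (C and onz(C,(309,r),.022)) for r in(50,58)])
E
```

```text
tip [0.5999 0.0412 0.0881] 0.00024082585762089855
joint [ 0.6024 -0.0337  0.0944] 0.0012995371266744504
end [ 0.6073 -0.1334  0.0919] 0.0021600530535594163
len 0.17476495664098624 pitch -1.2420720135227734 mid [ 0.6036 -0.0461  0.09  ]
axis height below TCP at TCP -0.008771070068861533
handle axis [-0.0499  0.9511 -0.3047] -17.739915361616465 (array([325.0794, 201.6349]), array([-0.5675,  0.8234]), array([330.2316, 194.1596]), array([320.4694, 208.3235]), 126) (array([308.7335, 275.72  ]), array([0.0073, 1.    ]), array([308.3482, 222.9537]), array([309.0503, 319.1237]))
tray +y wall at rows [array([0.5993, 0.0577, 0.022 ]), array([0.5995, 0.0532, 0.022 ])]
```

The screwdriver is level to within about 1°. Its mid-point is (0.6036,-0.0461), within 1 mm of the compartment centre, and its length reads 175 mm against the 170 mm given. Lowering it now.

Request:
carry_out(targets=[[1,0,0,-0.8,0,0,0],[1,0,0,-0.6,0,0,0],[1,0,0,-0.3,0,0,0],[1,0,0,-0.1,0,0,0],[1,0,0,0,0,0,0],[1,0,0,0,0,0,0]])

```text
t: 15.6
ee_pos: [0.6063, -0.075, 0.0288]
ee_rot: [3.138, 0.071, 0.01]
wrist_force: [-0.5, -0.7, -1.6]
gripper_width: 0.214
```

Request:
carry_out(targets=[[1,0,0,-0.03,0,0,0],[1,0,0,-0.03,0,0,0],[1,0,0,0,0,0,0]])

```text
t: 15.9
ee_pos: [0.6059, -0.0751, 0.0256]
ee_rot: [3.138, 0.071, 0.009]
wrist_force: [-0.1, 0.4, -2.4]
gripper_width: 0.214
```

Request:
carry_out(targets=[[1,0,0,-0.03,0,0,0],[1,0,0,-0.03,0,0,0],[1,0,0,0,0,0,0]])

```text
t: 16.2
ee_pos: [0.606, -0.075, 0.0243]
ee_rot: [3.138, 0.071, 0.009]
wrist_force: [-4.7, 0.7, 13.3]
gripper_width: 0.214
```

```bash
python3 - <<'E'
from h import *
show()
E
```

```text
16.2 pos [ 0.606  -0.075   0.0243] xyaw 2.59 xpitch 0.33 tilt 0.37 dir -23.7 w 0.214 F [-4.6686  0.6884 13.3452]
```

The floor contact shows as 13 N at TCP z=0.024, which fits an axis 9 mm below the TCP. I'll ease off slightly, open and retreat.

Request:
carry_out(targets=[[1,0,0,0.03,0,0,0],[0.7,0,0,0,0,0,0],[0.6,0,0,0,0,0,0],[0.5,0,0,0,0,0,0],[0.5,0,0,0,0,0,0],[0.5,0,0,0,0,0,0],[0.5,0,0,0.3,0,0,0],[0.5,0,0,0.8,0,0,0],[0.5,0,0,1,0,0,0],[0.5,0,0,1,0,0,0],[0.5,0,0,1,0,0,0],[0.5,0,0,0,0,0,0]])

```text
t: 17.4
ee_pos: [0.6076, -0.0754, 0.1945]
ee_rot: [3.136, 0.071, 0.022]
wrist_force: [0.1, -1.0, 0.7]
gripper_width: 0.501
```

Request:
carry_out(targets=[[0.5,-1,-0.3,0.6,0,0,0],[0.5,-1,-0.3,0.6,0,0,0],[0.5,-1,-0.3,0.6,0,0,0],[0.5,-1,-0.3,0.6,0,0,0],[0.5,0,0,0,0,0,0],[0.5,0,0,0,0,0,0]])

```text
t: 18.0
ee_pos: [0.4456, -0.1233, 0.2849]
ee_rot: [3.138, 0.069, 0.011]
wrist_force: [0.9, 0.6, -0.3]
gripper_width: 0.503
```

```bash
python3 - <<'E'
from h import *
show();T,S=cam("top"),cam("side")
t,sd=grab_frame("top"),grab_frame("side")
z=np.zeros((480,800,3),np.uint8);z[:300]=cv2.resize(t[155:305,130:480],(700,300)).copy() if 0 else np.pad(cv2.resize(t[155:305,130:480],(700,300)),((0,0),(0,100),(0,0)))
z[300:480,:640]=sd[180:360,:][:, :640]
cv2.imwrite("pics/m8.png",z[:,:,::-1])
a=axis(mask(t,(100,120,60),(125,255,255),roi=(300,160,420,230)));p,q=onz(T,a[2],.015),onz(T,a[3],.015);print(p,q,np.linalg.norm(p-q))
t0=cv2.imread("pics/top0.png")[:,:,::-1]
d=cv2.absdiff(cv2.cvtColor(t,7),cv2.cvtColor(t0,7));print("stand diff (board part)",(d[240:280,150:215]>40).mean())
E
```

```text
18.0 pos [ 0.4456 -0.1233  0.2849] xyaw 2.52 xpitch 0.39 tilt 0.43 dir -23.9 w 0.503 F [ 0.919   0.565  -0.2543]
[ 0.6066 -0.1272  0.015 ] [ 0.6025 -0.0364  0.015 ] 0.0909784952982696
stand diff (board part) 0.1776923076923077
```

View pics/m8.png

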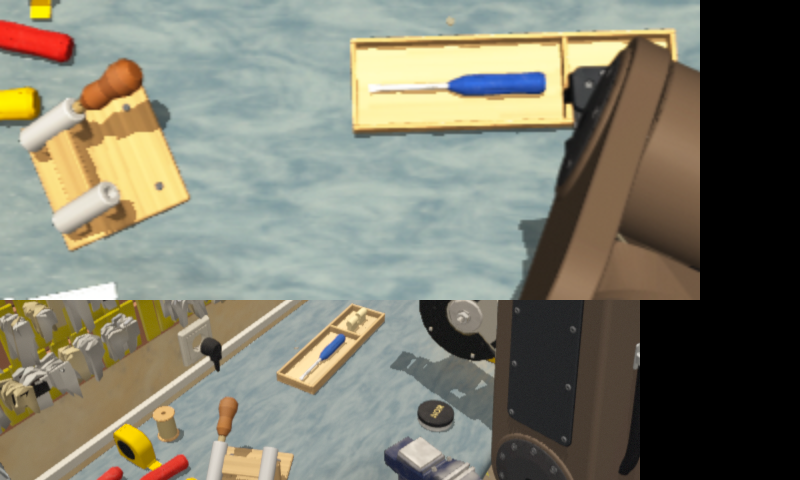

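The final views show the screwdriver flat in the long compartment at (457,83), the cylinder in the short one (side pane, 355,318), and the awl still in its tube. The stand's corner is at full-frame pixel (224,253), the same as at the start. The arm is clear of everything, so I'm handing in.

```bash
python3 - <<'E'
from h import *
f=grab_frame("side");S=cam("side");m=mask(f,(15,30,60),(32,170,255),roi=(346,188,368,212));print("cyl approx",onz(S,(356,199),.02))
print(hand_in())
E
```

```text
cyl approx [ 0.6151 -0.2042  0.02  ]
the job is handed in; nothing more can be done
None
```

Both tools are in the tray and the job is handed in at about 18 s of the 51 s allowed. `hand_in` gives no verdict, so success rests on my own checks below.

- **Lock cylinder:** I turned it 90° and set it down in the short compartment, aligned with the tray. A rough side-view fix puts it at (0.615, -0.204), within about 5 mm of the compartment centre. The arm hid it in the last top view, so only the side camera confirms it.
- **Screwdriver:** I drew it about 113 mm straight along the 35° tube axis with no noticeable drag, levelled it and lowered it until it touched the floor (13 N) before releasing. The final top view puts its middle about 4 mm from the compartment centre. It read about 1° off level just before lowering.
- **Stand and awl:** By eye, the stand's corner is at the same pixel as at the start, to within about a pixel, and the awl is still in its tube. The crude image difference over the stand was 18%. I put that down to the missing screwdriver and its shadow, but did not check it separately.

Two measurements disagreed along the way:
- **Handle elevation:** the first estimate from the top and side cameras was 40°. The wrist camera gave 32.6°, which fits the stated droop, so I used that.
- **In-hand pitch:** a late estimate from the blue part of the handle gave -18°. The fingers partly hid the handle there, so I discarded it in favour of the tip-to-end measurement of about -1°.

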